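# Ink the stamp and hold it in the stamping window

## Task

Pick up the rectangular wooden stamp and press its foot squarely down on the blue ink pad until the sprung pad is fully depressed. Then pass the foot through the window of the orange stamping jig, press the bed with the card fully down and finish there, while holding it: still gripping the stamp upright and keeping it pressed down in the window. Leave the other things on the table where they are.

Things in the scene. Friction and masses are not known exactly. Their poses are not given: they have to be found in the camera images.
- stamp_center (a point): centre (50 mm above the underside) of the rectangular wooden rubber stamp, 100 mm tall, 0.1 to 0.22 kg, loose, upright, z axis up. Foot of light wood, red below: 64 mm (x) by 24 mm (y), 40 mm high. Above it, from 40 to 100 mm, a dark flat-sided grip 46 mm (x) by 20 mm (y): take it across the 20 mm, fingers closing along y, e.g. 25 mm above this point
- stamp_face (a point): centre of the underside (printing face) of the same stamp, 50 mm below stamp_center; same axes
- ink_top (a point): centre of the top of the blue ink pad, 100 mm (x) by 80 mm (y), in a dark steel tin 130 x 110 x 24 mm fixed to the table. z axis up. At rest the top is 36 mm above the table, 12 mm above the tin's rim; pressed to its stop it has sunk straight down 8 mm, to 28 mm. This point moves with it
- ink_pad (a joint): how far the ink pad is pressed down: 0 m at rest, 0.008 m at its stop. A spring bears about 4 N before it moves and about 9 N at the stop, and returns it when released
- jig_window (a point): centre of the window, at the top face of the orange plate (8 mm thick, top 46 mm above the table) of the stamping jig, a fixed plywood fixture 160 x 110 mm. The window is a through slot 66 mm (x) by 26 mm (y), 2 mm longer and wider than the stamp's foot, with a bevel 2 mm wide and 4 mm deep round its mouth. z axis up. The stamp fits either way round
- bed_top (a point): centre of the top of the sprung bed with a white card, 110 x 60 mm, under the window of the jig. At rest it lies 16 mm below the plate's top face (30 mm above the table); pressed home it is 24 mm below (22 mm above the table); this point moves with it
- jig_bed (a joint): how far the jig's bed is pressed down: 0 m at rest, 0.008 m at its stop. A spring bears about 4 N before it moves and about 9 N at the stop, and lifts it again when released
- round_stamp: bystander: round dark wooden stamp with a waist, 36 mm across, 74 mm tall; origin at the centre of its underside
- mug: bystander: white mug, 82 mm across, 95 mm tall, handle at its +y; origin at the centre of its underside
- pencil_pot: bystander: blue pot with pencils, 72 mm across, 150 mm tall over the pencils; origin at the centre of its underside
- phone: bystander: black phone lying flat, 150 x 72 x 9 mm; origin at the centre of its underside
- tube: bystander: brown cardboard tube standing upright, 42 mm across, 100 mm tall; origin at the centre of its lower end
- glue_stick: bystander: white glue stick with a red cap, 29 mm across, 95 mm tall, upright; origin at the centre of its underside
- notebook: bystander: blue notebook with a white page on top, 210 x 150 x 12 mm, lying flat; origin at the centre of its underside
Not all that is in view belongs to the job. There is more than one size of the part that bears ink_top; the job needs the largest.

How it is judged:
On the way, in this order (a step that is already met when the one before it is completed fails the run):
1. the held stamp stands upright on the ink pad and presses it fully down (value of joint ink_pad above 0.0065 m and horizontal distance between stamp_face and ink_top below 0.022 m and z of stamp_face in the frame of ink_top between -0.004 and 0.004 m and angle between stamp_center's own z axis and vertical below 0.12 rad and contact force between the fingers and stamp above 1 N), for 0.2 s.
2. the held stamp's foot has passed through the window plate (z of stamp_face in the frame of jig_window below -0.01 m and x of stamp_face in the frame of jig_window between -0.005 and 0.005 m and y of stamp_face in the frame of jig_window between -0.005 and 0.005 m and angle between stamp_center's own z axis and vertical below 0.12 rad and contact force between the fingers and stamp above 1 N), for 0.1 s.
At the end, for the whole second after the job is handed in: The stamp is still gripped by the fingers and at rest, upright within 0.12 rad, its foot in the window (within 5 mm of the window's centre, long sides along the window within 0.12 rad), its face at least 20 mm below the plate's top, and the jig's bed is held at least 6.2 mm of its 8 mm down (value of joint jig_bed above 0.0062 m and z of stamp_face in the frame of jig_window between -0.028 and -0.02 m and x of stamp_face in the frame of jig_window between -0.005 and 0.005 m and y of stamp_face in the frame of jig_window between -0.005 and 0.005 m and angle between the x axis of stamp_center and the x axis of jig_window, either way round below 0.12 rad and linear speed of stamp below 0.02 m/s and angle between stamp_center's own z axis and vertical below 0.12 rad and contact force between the fingers and stamp above 1 N); the arm keeps its last pose, push and grip.
It fails at once if one of the bystanders is moved more than 30 mm or tipped (distance of any of round_stamp, mug, pencil_pot, phone, tube, glue_stick, notebook from where it was at the start of the episode above 0.03 m or angle between any of round_stamp, mug, pencil_pot, phone, tube, glue_stick, notebook's own z axis and vertical above 0.4 rad).
It also fails if it takes over 51 s, if anything falls off the work surface, if the arm or the gripper's body presses on something with over 40 N, if the wrist force passes 120 N, or if a joint passes its speed limit or range.

## Robot

A 7-joint arm with a two-finger parallel gripper is mounted at the origin on the work surface. World frame = base frame: x ahead of the robot, y to its left, z up, the work surface at z = 0. Lengths are in m, angles in rad, forces in N, time in s.
With the tool pointing down it reaches from about 0.425 to 0.925 m from the base axis. Payload 6.8 kg.
Tool frame: the origin (TCP) lies midway between the tips of the shut fingers; the grasp point (between the pads) lies 19 mm behind it; z points along the fingers, y is the direction in which the jaws open and shut (so a half turn about z gives the same grasp; the last joint's range is limited). The gripper opens to 85 mm and grips with 20 to 120 N. Pads are 22 mm wide; open, the fingers measure 114 mm over their backs; the gripper's body (76 mm by 85 mm) begins 54 mm behind the grasp point. The pads swing forward as they close: fully open they stand 13 mm farther back than shut.
Start: joints at [1.209, 0.477, 0.022, 1.555, -0.011, 1.109, -0.083], TCP at [0.169, -0.653, 0.231] pointing down, gripper open.
Joint ranges: [-2.96, 2.96], [-0.34, 2.1], [-1.41, 1.46], [0.24, 2.44], [-1.37, 4.51], [0.17, 1.92], [-2.96, 2.96]. Speed limits (rad/s): [2.39, 2.39, 3.14, 3.14, 3.14, 3.14, 3.14].

## Interface

Orientations are given as a rotation vector (axis times angle).
In Python, from bench import r gives the robot as it stands. The module is installed in compiled form; this text tells all that it offers.
- The arm moves only by the tool apply_moves, never from a script. Its argument "plan" is a list that holds one entry, the list of rows, each a list of 7 numbers: the turn, a rotation vector about the tool's x, y, z scaled (see below), then the shift along the tool's x, y, z scaled (see below), then the closure, from -1 (fully open) to 1 (shut). In form: [[[wx, wy, wz, tx, ty, tz, grip], ...]]. A call has 1 to 12 rows; each row is the pose to reach, as a shift and turn from the pose commanded when the call began, along the tool's axes at that moment, turning the shorter way round; what a row does not reach only later rows make up. The controller multiplies each number of a shift by 0.4 m and each number of a turn by 180 degrees. A row lasts 1/12 s, in which the tool goes at most 41.7 mm and 7.16 degrees, less where a joint would pass 70% of its speed; a pose out of reach is approached as far as the arm can. A call with a number of a shift or a turn outside -1 to 1 is refused whole. A call with a gripper value outside its range is refused whole. The fingers move at their own pace and stop on an object; "force" is the grip in N (left out, the last holds). Time passes only in rows, so rows that repeat a pose let the fingers close. It gives the time, the measured TCP pose, the force and the opening at its end, in the units of the state.
- r.get_obs(): the state, without advancing time (a new reading comes with each control period).
- r.grab_frame(name): name is "scene" or "top"; returns a dict with "pixels" (420x560x3 uint8, blue, green, red), "fx", "fy", "cx", "cy" (pixels), "pose" (4x4, takes a point from camera to world coordinates). Camera axes: x right, y up, looking along -z (the intrinsics and any distortion apply to the point x, -y, -z); pixel columns grow to the right and rows downward; lengths in m; the calibration is good to about 2 mm. A picture is of the moment at which its call begins. There is no depth.
- r.hand_in(): hands the job in, once; it reports no verdict.
The state is a dict: "clock": time; "joints": joint angles; "qvel": joint speeds; "tau": joint torques, N m; "tcp_pos": TCP position; "orientation": TCP orientation; "contact_force": force on the tool from outside, world axes, zero at the start; "moment": the same for the moment, N m; "grip_width": finger opening in m.
Only numpy, scipy, OpenCV 4.12 (cv2) and the standard library are available. Lean on these libraries where they do the work, as an engineer would, in place of code of your own. Each camera call takes 0.05 s, during which the arm holds its last target. There are 200 camera calls.

## Working session

There is one attempt and no reset: what is moved stays moved. The work goes in short steps, Python scripts to look and compute and a tool call to move; the robot and the scene stay as the last step left them, time stands still between calls to the robot, and variables do not carry over. Pictures are saved under pics/ and viewed, on a budget of 10 in all, crops included, one or two more only if the job needs it, and the job is handed in when it is done.

Besides the shell and the picture viewer there is one more tool, called in YAML: its name, and indented under it one key for each argument. apply_moves: Moves the arm, as the interface text tells. Its arguments: {"type":"object","properties":{"plan":{"type":"array","items":{"type":"array","items":{"type":"array","items":{"type":"number","minimum":-1,"maximum":1}}}},"force":{"type":"number"}},"required":["plan"]}

```bash
mkdir -p pics; python3 - <<'E'
from bench import r
import cv2
print(r.get_obs())
for n in("scene","top"):
    f=r.grab_frame(n); cv2.imwrite(f"pics/{n}0.png",f["pixels"]); print(n,{k:v for k,v in f.items() if k!="pixels"})
E
```

```text
{'clock': 0.0, 'joints': array([ 1.20888801,  0.47778605,  0.0223221 ,  1.55645199, -0.01150917,
        1.10931359, -0.08309911]), 'qvel': array([ 1.33475422e-03, -1.08369305e-05, -1.15390986e-03, -1.29841953e-03,
        4.87797319e-04, -1.79475570e-03,  7.13899611e-04]), 'tau': array([-2.17660358e-04, -5.96451259e+01,  1.60761539e+00, -2.81202632e+01,
        1.23947219e-02,  9.42163635e-03, -2.85760552e-05]), 'tcp_pos': array([ 0.16933547, -0.65279711,  0.23033457]), 'orientation': array([-3.11453960e+00, -3.97437476e-01,  5.49435847e-04]), 'contact_force': array([ 0.61879548, -0.11817777, -1.22915987]), 'moment': array([-0.00380221, -0.02592965,  0.01794116]), 'grip_width': 0.08526037442023057}
scene {'fx': 446.21648697161953, 'fy': 446.21648697161953, 'cx': 283.294790422836, 'cy': 209.58274075787625, 'pose': array([[-0.64340095, -0.4946151 ,  0.58428685,  1.31739036],
       [ 0.76548114, -0.42424796,  0.48378951,  0.66224935],
       [ 0.00859291,  0.7585312 ,  0.65158007,  0.86212074],
       [ 0.        ,  0.        ,  0.        ,  1.        ]])}
top {'fx': 488.1765762180873, 'fy': 488.1765762180873, 'cx': 283.0301876517987, 'cy': 214.84563148999575, 'pose': array([[-0.01524598,  0.99693429, -0.07674357,  0.43641447],
       [-0.99981394, -0.01610706, -0.01061382,  0.04132505],
       [-0.0118174 ,  0.07656747,  0.99699437,  1.52339067],
       [ 0.        ,  0.        ,  0.        ,  1.        ]])}
```

View pics/scene0.png

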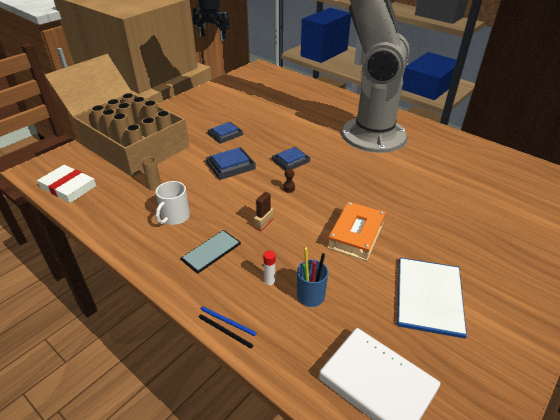

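View pics/top0.png

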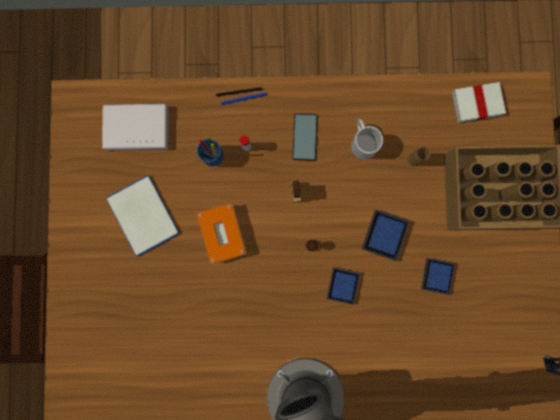

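The top view shows the stamp at about (296,190), the jig at (222,233) and the largest ink pad at (386,234). Next I measure all three.

```bash
cat > h.py <<'E'
import cv2, numpy as np
from bench import r
def ray(f,uv):
    uv=np.atleast_2d(uv).astype(float)
    d=np.c_[(uv[:,0]-f["cx"])/f["fx"],-(uv[:,1]-f["cy"])/f["fy"],-np.ones(len(uv))]
    return f["pose"][:3,3], d@f["pose"][:3,:3].T
def plane(f,uv,z):
    o,d=ray(f,uv); return o+d*((z-o[2])/d[:,2])[:,None]
def proj(f,P):
    P=np.atleast_2d(P); c=(P-f["pose"][:3,3])@f["pose"][:3,:3]
    return np.c_[f["cx"]+f["fx"]*c[:,0]/-c[:,2], f["cy"]-f["fy"]*c[:,1]/-c[:,2]]
def hsv(f): return cv2.cvtColor(f["pixels"],cv2.COLOR_BGR2HSV)
def rect(P):
    (c,s,a)=cv2.minAreaRect((P[:,:2]*1000).astype(np.float32))
    if s[0]<s[1]: s=s[::-1]; a+=90
    return np.round(c,1),np.round(s,1),round((a+90)%180-90,1)
def blobs(m,amin,mode=cv2.RETR_EXTERNAL):
    cs,h=cv2.findContours(m.astype(np.uint8)*255,mode,cv2.CHAIN_APPROX_NONE)
    return [c[:,0] for c in cs if cv2.contourArea(c)>=amin]
E
python3 - <<'E'
from h import *
for n in("top","scene"):
    f=r.grab_frame(n); H=hsv(f)
    m=cv2.inRange(H,(5,190,120),(16,255,255))
    for c in blobs(m,60,cv2.RETR_CCOMP):
        print(n,"orange",cv2.contourArea(c),c.mean(0),rect(plane(f,c,.046)))
    m=cv2.inRange(H,(105,100,40),(130,255,255))
    for c in blobs(m,150): print(n,"blue",cv2.contourArea(c),c.mean(0),rect(plane(f,c,.036)))
f=r.grab_frame("top"); a=cv2.resize(f["pixels"][160:220,265:325],None,fx=9,fy=9,interpolation=cv2.INTER_CUBIC)[:, :400]
g=r.grab_frame("scene"); b=cv2.resize(g["pixels"][185:235,240:285],None,fx=9,fy=9,interpolation=cv2.INTER_CUBIC)[:540,:400]
b=cv2.copyMakeBorder(b,0,540-b.shape[0],0,400-b.shape[1],cv2.BORDER_CONSTANT)
cv2.imwrite("pics/st.png",np.hstack([a,b]))
E
```

```text
top orange 1892.0 [220.27319588 233.20618557] (array([499. , 248.3]), array([166.7, 114.6]), 15.4)
top orange 262.0 [221.14516129 233.38709677] (array([497.7, 245.6]), array([76. , 36.6]), 14.9)
top blue 538.0 [343.45454545 285.98863636] (array([ 332.8, -121.4]), array([81.1, 66.7]), -12.9)
top blue 530.0 [439.17045455 276.03409091] (array([ 357.8, -410.4]), array([81.7, 65.4]), -11.8)
top blue 890.0 [386.60714286 234.5625    ] (array([ 485.9, -256.2]), array([105.2,  84.1]), -20.2)
scene orange 1594.5 [357.3566879 225.1910828] (array([502.9, 247.9]), array([167.2, 111.1]), 15.1)
scene orange 191.0 [357.35416667 225.47916667] (array([505.2, 249.7]), array([72.6, 32.5]), 14.6)
scene blue 216.0 [430.56338028 329.41549296] (array([673.5, 550.6]), array([144. ,  14.8]), -64.1)
scene blue 189.5 [228.24324324 320.82882883] (array([943.3, 196.6]), array([142. ,   9.8]), -79.0)
scene blue 696.5 [311.4        283.62068966] (array([739.4, 276.1]), array([130.5,  71.2]), 37.0)
scene blue 444.5 [229.87654321 158.22222222] (array([ 491. , -250.7]), array([103. ,  89.6]), -20.2)
scene blue 238.5 [290.75438596 155.01754386] (array([ 347.6, -111.3]), array([80.1, 65.9]), -13.5)
scene blue 185.0 [224.5        128.76923077] (array([ 371.8, -397.7]), array([79. , 67.1]), -12.1)
scene blue 1764.0 [428.69594595  74.87162162] (array([-556.9,  -64.1]), array([502. , 206.5]), 18.0)
scene blue 2120.0 [324.69277108  33.63855422] (array([-680.4, -722.1]), array([822.2, 271.5]), 33.6)
```

View pics/st.png

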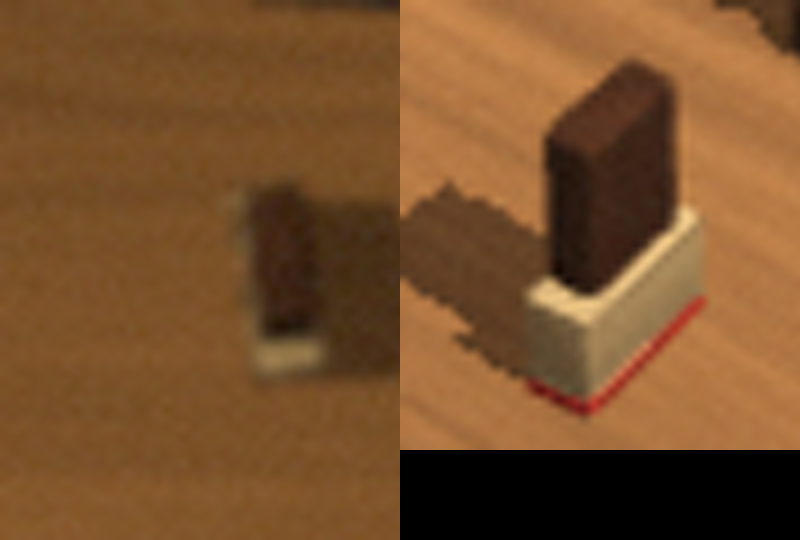

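The stamp's grip top is centred at about (282,260) in the left crop and (611,109) in the right. The red foot's base corners are at (528,388), (588,412) and (705,303).

```bash
python3 - <<'E'
from h import *
f=r.grab_frame("top"); g=r.grab_frame("scene")
T=lambda p:(np.array(p)+.5)/9-.5+[265,160]
S=lambda p:(np.array(p)+.5)/9-.5+[240,185]-np.array([400/9,0])
print(plane(f,T([[282,260],[250,185],[300,185],[315,330],[265,335]]),.1)*1000)
print("scene top",plane(g,S([[611,109],[547,135],[590,155],[675,85],[635,60]]),.1)*1000)
B=plane(g,S([[528,388],[588,412],[705,303]]),0)*1000
print("base",B,(B[0]+B[2])/2,np.linalg.norm(np.diff(B,axis=0),axis=1))
# two-view triangulation of pad and window centres, stamp top
def tri(a,b):
    o1,d1=ray(f,a);o2,d2=ray(g,b);A=np.c_[d1[0],-d2[0]];t=np.linalg.lstsq(A,o2-o1,rcond=None)[0]
    p,q=o1+d1[0]*t[0],o2+d2[0]*t[1];return (p+q)/2*1000,(p-q)*1000
print(tri(T([282,260]),S([611,109])))
from scipy.spatial.transform import Rotation as R
o=r.get_obs();print(R.from_rotvec(o["orientation"]).as_matrix())
E
```

```text
[[623.09767935  17.5447058  100.        ]
 [647.94349618  27.56779327 100.        ]
 [647.66583957  11.24202398 100.        ]
 [599.95410637   7.19488376 100.        ]
 [598.58630419  23.50575543 100.        ]]
scene top [[628.66606586  20.04417227 100.        ]
 [650.28829905  13.80519933 100.        ]
 [648.85681072  29.84696317 100.        ]
 [607.42407075  27.02553694 100.        ]
 [606.20885603   9.67655739 100.        ]]
base [[658.78934661   9.26459659   0.        ]
 [654.66012685  30.97548344   0.        ]
 [592.32429413  25.19068321   0.        ]] [625.55682037  17.2276399    0.        ] [22.10006932 62.60367365]
(array([624.17054987,  16.87917013,  95.47389684]), array([-0.93976386,  1.17744988, -0.14292513]))
[[ 9.67980085e-01  2.51026995e-01 -4.58196807e-05]
 [ 2.51026998e-01 -9.67980054e-01  2.45949635e-04]
 [ 1.73874607e-05 -2.49576326e-04 -9.99999969e-01]]
```

apply_moves:
  plan:
    - [[0,0,0.053,0.76,-0.67,0,-1],[0,0,0.053,0.76,-0.67,0,-1],[0,0,0.053,0.76,-0.67,0,-1],[0,0,0.053,0.76,-0.67,0,-1],[0,0,0.053,0.76,-0.67,0,-1],[0,0,0.053,0.76,-0.67,0,-1],[0,0,0.053,0.76,-0.67,0,-1],[0,0,0.053,0.76,-0.67,0,-1],[0,0,0.053,0.76,-0.67,0,-1],[0,0,0.053,0.76,-0.67,0,-1],[0,0,0.053,0.76,-0.67,0,-1],[0,0,0.053,0.76,-0.67,0,-1]]
  force: 60

```text
clock: 1.4
tcp_pos: [0.3978, -0.316, 0.2316]
orientation: [3.138, 0.144, 0.001]
contact_force: [-1.4, -1.0, 0.5]
grip_width: 0.0853
```

```bash
cat >> h.py <<'E'
from scipy.spatial.transform import Rotation as R
def go(p,yaw):
    "numbers for a move of the TCP to p (m) with tool x at yaw deg (mod 180), pointing down"
    o=r.get_obs(); M=R.from_rotvec(o["orientation"]).as_matrix()
    best=None
    for k in(0,180):
        a=np.radians(yaw+k); c,s=np.cos(a),np.sin(a)
        W=np.array([[c,s,0],[s,-c,0],[0,0,-1.]])
        w=R.from_matrix(M.T@W).as_rotvec()
        if best is None or np.linalg.norm(w)<np.linalg.norm(best): best=w
    print("t",round(o["clock"],2),"tcp",o["tcp_pos"].round(4),"toolx yaw",round(np.degrees(np.arctan2(M[1,0],M[0,0])),2),"F",o["contact_force"].round(1),"w",round(float(o["grip_width"]),4),"j",o["joints"].round(2))
    print("turn",(best/np.pi).round(4),"shift",(M.T@(np.array(p)-o["tcp_pos"])/.4).round(4))
E
python3 -c "
from h import *
go((.6255,.018,.231),5)"
```

```text
t 1.4 tcp [ 0.3978 -0.316   0.2316] toolx yaw 5.26 F [-1.4 -1.   0.5] w 0.0853 j [ 0.66  0.21 -0.13  1.94  0.03  0.99 -0.96]
turn [ 0.0001 -0.0002  0.0015] shift [ 0.6436 -0.7792  0.0018]
```

apply_moves:
  plan:
    - [[0,0,0.0015,0.644,-0.779,0,-1],[0,0,0.0015,0.644,-0.779,0,-1],[0,0,0.0015,0.644,-0.779,0,-1],[0,0,0.0015,0.644,-0.779,0,-1],[0,0,0.0015,0.644,-0.779,0,-1],[0,0,0.0015,0.644,-0.779,0,-1],[0,0,0.0015,0.644,-0.779,0,-1],[0,0,0.0015,0.644,-0.779,0,-1],[0,0,0.0015,0.644,-0.779,0,-1],[0,0,0.0015,0.644,-0.779,0,-1],[0,0,0.0015,0.644,-0.779,0.1,-1],[0,0,0.0015,0.644,-0.779,0.15,-1]]

```text
clock: 2.4
tcp_pos: [0.6264, 0.0159, 0.169]
orientation: [-3.139, -0.132, 0.001]
contact_force: [-1.7, -0.6, -1.4]
grip_width: 0.0855
```

```bash
python3 -c "
from h import *
go((.6255,.018,.056),5)
f=r.grab_frame('top');g=r.grab_frame('scene')
a=cv2.resize(f['pixels'][160:220,265:325],None,fx=6.6,fy=6.6);b=cv2.resize(g['pixels'][160:240,230:310],None,fx=5,fy=5)
b=b[:396,:400];a=a[:396]
cv2.imwrite('pics/st2.png',np.hstack([a,b]))"
```

```text
t 2.4 tcp [0.6264 0.0159 0.169 ] toolx yaw 4.82 F [-1.7 -0.6 -1.4] w 0.0855 j [ 0.1   0.48 -0.3   1.72  0.16  0.97 -1.75]
turn [-0.0001  0.0001 -0.001 ] shift [-0.0017 -0.0054  0.2825]
```

View pics/st2.png

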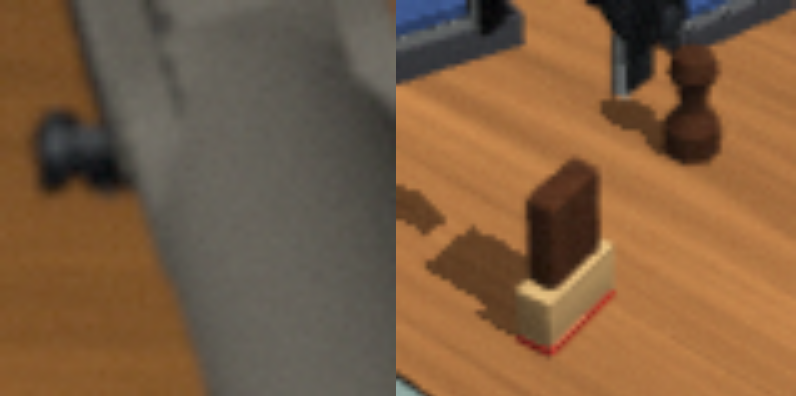

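```bash
python3 -c "
from h import *
g=r.grab_frame('scene')
print(proj(g,[[.6264,.0159-.0425,.182],[.6264,.0159+.0425,.182],[.6255,.018,.1]]))
cv2.imwrite('pics/s3.png',g['pixels'])"
```

```text
[[249.80947201 164.91964394]
 [274.09030232 177.43420493]
 [263.22131506 195.8014679 ]]
```

View pics/s3.png

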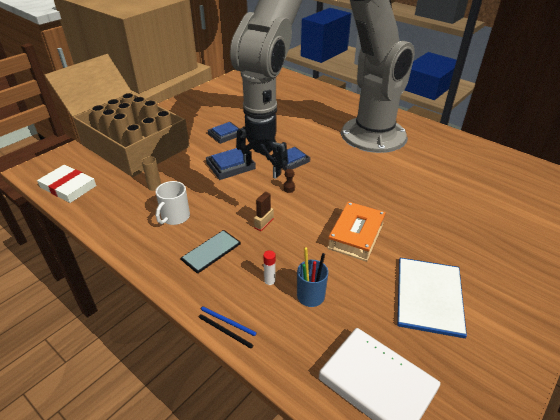

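The finger tip appears where the calibration predicts, at about (274,178), so the gripper is above the stamp. I descend and grip.

apply_moves:
  plan:
    - [[0,0,0,-0.001,-0.005,0.08,-1],[0,0,0,-0.001,-0.005,0.16,-1],[0,0,0,-0.001,-0.005,0.23,-1],[0,0,0,-0.001,-0.005,0.275,-1],[0,0,0,-0.001,-0.005,0.275,-1],[0,0,0,-0.001,-0.005,0.275,0],[0,0,0,-0.001,-0.005,0.275,1],[0,0,0,-0.001,-0.005,0.275,1],[0,0,0,-0.001,-0.005,0.275,1],[0,0,0,-0.001,-0.005,0.275,1],[0,0,0,-0.001,-0.005,0.275,1],[0,0,0,-0.001,-0.005,0.275,1]]
  force: 80

```text
clock: 3.55
tcp_pos: [0.6261, 0.0171, 0.0624]
orientation: [3.139, 0.129, 0.003]
contact_force: [-0.6, -1.5, 6.6]
grip_width: 0.0195
```

apply_moves:
  plan:
    - [[0,0,0,0,0,0,1],[0,0,0,0,0,0,1],[0,0,0,0,0,0,1],[0,0,0,0,0,0,1]]

```text
clock: 3.88
tcp_pos: [0.6261, 0.0171, 0.0625]
orientation: [3.139, 0.129, 0.003]
contact_force: [-0.8, -0.3, 6.2]
grip_width: 0.0188
```

```bash
python3 -c "
from h import *
go((.6255,.018,.156),5)"
```

```text
t 3.88 tcp [0.6261 0.0171 0.0625] toolx yaw 4.72 F [-0.8 -0.3  6.2] w 0.0188 j [ 0.07  0.61 -0.27  1.79  0.22  0.77 -1.8 ]
turn [ 0.0001 -0.0005 -0.0015] shift [-0.001  -0.0023 -0.2337]
```

apply_moves:
  plan:
    - [[0,0,0,0,0,-0.08,1],[0,0,0,0,0,-0.18,1],[0,0,0,0,0,-0.28,1],[0,0,0,0,0,-0.34,1],[0,0,0,0,0,-0.34,1],[0,0,0,0,0,-0.34,1]]

```text
clock: 4.38
tcp_pos: [0.6261, 0.0173, 0.1989]
orientation: [3.139, 0.13, 0.005]
contact_force: [-0.6, 0.3, -1.8]
grip_width: 0.0192
```

```bash
python3 -c "
from h import *
go((.4885,-.2535,.20),-20)"
```

```text
t 4.38 tcp [0.6261 0.0173 0.1989] toolx yaw 4.73 F [-0.6  0.3 -1.8] w 0.0192 j [ 0.1   0.45 -0.3   1.7   0.15  1.02 -1.74]
turn [-1.000e-04 -1.000e-03  1.374e-01] shift [-0.3986  0.6463 -0.0039]
```

apply_moves:
  plan:
    - [[0,0,0.137,-0.4,0.646,0,1],[0,0,0.137,-0.4,0.646,0,1],[0,0,0.137,-0.4,0.646,0,1],[0,0,0.137,-0.4,0.646,0,1],[0,0,0.137,-0.4,0.646,0,1],[0,0,0.137,-0.4,0.646,0,1],[0,0,0.137,-0.4,0.646,0,1],[0,0,0.137,-0.4,0.646,0,1],[0,0,0.137,-0.4,0.646,0,1],[0,0,0.137,-0.4,0.646,0,1],[0,0,0.137,-0.4,0.646,0.1,1],[0,0,0.137,-0.4,0.646,0.16,1]]

```text
clock: 5.38
tcp_pos: [0.4879, -0.2512, 0.1314]
orientation: [-3.094, 0.539, -0.0]
contact_force: [-0.7, -0.0, -1.3]
grip_width: 0.0193
```

```bash
python3 -c "
from h import *
go((.4885,-.2535,.0985),-20)
g=r.grab_frame('scene')
cv2.imwrite('pics/s4.png',cv2.resize(g['pixels'][110:210,180:315],None,fx=5,fy=5,interpolation=cv2.INTER_CUBIC))"
```

```text
t 5.38 tcp [ 0.4879 -0.2512  0.1314] toolx yaw -19.77 F [-0.7 -0.  -1.3] w 0.0193 j [ 0.47  0.4  -0.13  1.94  0.07  0.81 -1.62]
turn [-0.0004  0.      0.0013] shift [0.0034 0.0049 0.0821]
```

View pics/s4.png

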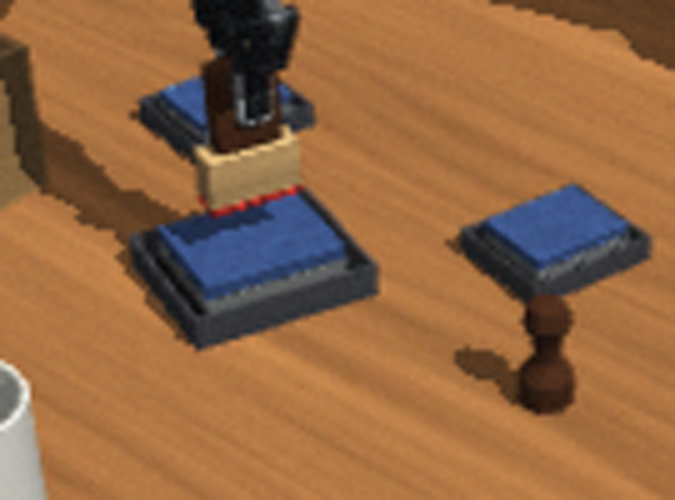

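The stamp hangs upright and square over the largest pad (crop about 250,200). I press down.

apply_moves:
  plan:
    - [[0,0,0,0.003,0.005,0.04,1],[0,0,0,0.003,0.005,0.07,1],[0,0,0,0.003,0.005,0.085,1],[0,0,0,0.003,0.005,0.1,1],[0,0,0,0.003,0.005,0.11,1],[0,0,0,0.003,0.005,0.12,1],[0,0,0,0.003,0.005,0.12,1]]

```text
clock: 6.02
tcp_pos: [0.4887, -0.2547, 0.0901]
orientation: [-3.094, 0.542, -0.001]
contact_force: [-14.0, 8.6, 42.0]
grip_width: 0.0189
```

apply_moves:
  plan:
    - [[0,0,0,0,0,-0.006,1],[0,0,0,0,0,-0.006,1],[0,0,0,0,0,-0.006,1],[0,0,0,0,0,-0.006,1],[0,0,0,0,0,-0.006,1]]

```text
clock: 6.43
tcp_pos: [0.4889, -0.2552, 0.0903]
orientation: [-3.094, 0.542, -0.004]
contact_force: [-4.9, 4.3, 17.3]
grip_width: 0.0188
```

```bash
python3 -c "
from h import *
go((.5008,.248,.2),15)
g=r.grab_frame('scene')
cv2.imwrite('pics/s5.png',cv2.resize(g['pixels'][110:190,190:270],None,fx=7,fy=7,interpolation=cv2.INTER_CUBIC))"
```

```text
t 6.43 tcp [ 0.4889 -0.2552  0.0903] toolx yaw -19.89 F [-4.9  4.3 17.3] w 0.0188 j [ 0.47  0.46 -0.12  1.97  0.08  0.72 -1.62]
turn [ 1.000e-04 -7.000e-04 -1.938e-01] shift [-0.3993 -1.1932 -0.2746]
```

View pics/s5.png

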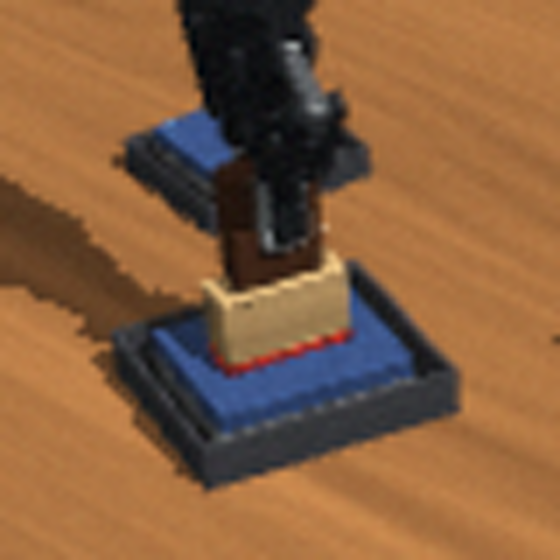

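The pad is pressed down near the rim, with the foot centred on it (crop about 285,365). I lift and go to the jig.

apply_moves:
  plan:
    - [[0,0,0,0,0,-0.06,1],[0,0,0,0,0,-0.16,1],[0,0,0,0,0,-0.26,1],[0,0,-0.194,-0.2,-0.6,-0.28,1],[0,0,-0.194,-0.2,-0.6,-0.28,1],[0,0,-0.194,-0.2,-0.6,-0.28,1],[0,0,-0.194,-0.2,-0.6,-0.28,1],[0,0,-0.194,-0.2,-0.6,-0.28,1],[0,0,-0.194,-0.2,-0.6,-0.28,1],[0,0,-0.194,-0.2,-0.6,-0.28,1],[0,0,-0.194,-0.2,-0.6,-0.28,1]]

```text
clock: 7.4
tcp_pos: [0.4948, 0.0006, 0.2006]
orientation: [-3.113, -0.42, -0.003]
contact_force: [-0.2, -0.6, -0.8]
grip_width: 0.0191
```

```bash
python3 -c "
from h import *
go((.5008,.248,.2),15)"
```

```text
t 7.4 tcp [0.4948 0.0006 0.2006] toolx yaw 15.35 F [-0.2 -0.6 -0.8] w 0.0191 j [ 0.2   0.24 -0.38  1.99  0.11  0.93 -1.54]
turn [-0.0001 -0.0007  0.0019] shift [ 0.1783 -0.5923  0.0021]
```

Stop with the face about 25 mm above the plate (TCP z ≈ 0.134) and look.

apply_moves:
  plan:
    - [[0,0,0.002,0.178,-0.592,0,1],[0,0,0.002,0.178,-0.592,0,1],[0,0,0.002,0.178,-0.592,0,1],[0,0,0.002,0.178,-0.592,0,1],[0,0,0.002,0.178,-0.592,0,1],[0,0,0.002,0.178,-0.592,0,1],[0,0,0.002,0.178,-0.592,0.08,1],[0,0,0.002,0.178,-0.592,0.165,1],[0,0,0.002,0.178,-0.592,0.165,1],[0,0,0.002,0.178,-0.592,0.165,1],[0,0,0.002,0.178,-0.592,0.165,1]]

```text
clock: 8.32
tcp_pos: [0.5031, 0.2433, 0.1351]
orientation: [3.116, 0.397, 0.002]
contact_force: [-0.1, 0.7, -0.9]
grip_width: 0.019
```

```bash
python3 -c "
from h import *
go((.5008,.248,.134),15)
f=r.grab_frame('top');g=r.grab_frame('scene')
a=cv2.resize(f['pixels'][195:270,190:255],None,fx=5,fy=5,interpolation=cv2.INTER_CUBIC);b=cv2.resize(g['pixels'][175:260,325:390],None,fx=7,fy=7,interpolation=cv2.INTER_CUBIC)
a=cv2.copyMakeBorder(a,0,b.shape[0]-a.shape[0],0,0,cv2.BORDER_CONSTANT)
cv2.imwrite('pics/s6.png',np.hstack([a,b]));print(a.shape,b.shape)"
```

```text
t 8.32 tcp [0.5031 0.2433 0.1351] toolx yaw 14.5 F [-0.1  0.7 -0.9] w 0.019 j [-0.21  0.44 -0.45  1.9   0.25  0.85 -2.1 ]
turn [ 0.0001 -0.0005 -0.0028] shift [-0.0027 -0.0128  0.0026]
(595, 325, 3) (595, 455, 3)
```

View pics/s6.png

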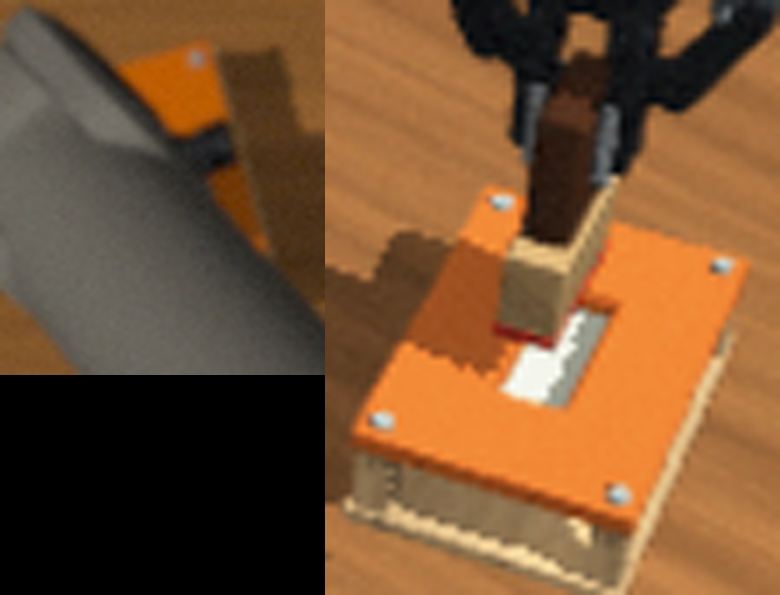

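The foot hangs over the window. Its red lower corners are at (497,330) and (553,345), and the mouth's corners at (500,390), (567,408) and (620,303). I cast both to get their relative offset.

```bash
python3 - <<'E'
from h import *
g=r.grab_frame("scene")
S=lambda p:(np.array(p)+.5)/7-.5+[325,175]-np.array([325/7,0])
zf=.1351-.0625
F=plane(g,S([[497,330],[553,345],[606,252]]),zf)*1000
W=plane(g,S([[500,390],[567,408],[620,303]]),.046)*1000
for n,A in(("foot",F),("win",W)):
    print(n,A.round(1)[:,:2],"edges",np.linalg.norm(np.diff(A,axis=0),axis=1).round(1),"ctr",((A[0]+A[2])/2).round(1),"yaw",[round(np.degrees(np.arctan2(*(v[1::-1]))),1) for v in np.diff(A,axis=0)])
# screws / plate edge fit of the plate top: bright orange only (lit top face)
H=hsv(g); print("orange V",[H[tuple(S(p).round().astype(int)[::-1])] .tolist() for p in([600,300],[650,350],[500,470],[450,280])])
# red foot lower edge
m=cv2.inRange(H,(0,150,60),(4,255,255))|cv2.inRange(H,(172,120,60),(180,255,255))
for c in blobs(m[175:260,325:390],2): print("red",cv2.contourArea(c),c.min(0)+[325,175],c.max(0)+[325,175])
print("expected foot centre px",proj(g,[[.5031,.2433,zf]]), "proj TCP-based corners")
E
```

```text
foot [[533.9 239.5]
 [527.3 260.1]
 [468.6 246.5]] edges [21.7 60.2] ctr [501.3 243.   72.6] yaw [np.float64(107.9), np.float64(-166.9)]
win [[535.3 245.1]
 [527.1 269.9]
 [462.7 253.2]] edges [26.2 66.5] ctr [499.  249.1  46. ] yaw [np.float64(108.3), np.float64(-165.4)]
orange V [[11, 210, 203], [13, 197, 242], [13, 200, 241], [11, 202, 158]]
red 2.5 [350 222] [356 224]
expected foot centre px [[356.77269742 216.45700357]] proj TCP-based corners
```

```bash
python3 -c "
from h import *
go((.5008,.2492,.118),15.1)"
```

```text
t 8.47 tcp [0.5033 0.2441 0.1358] toolx yaw 14.55 F [ 0.3  0.2 -0.6] w 0.0194 j [-0.21  0.44 -0.45  1.9   0.25  0.85 -2.1 ]
turn [-0.0001 -0.0011 -0.0031] shift [-0.0031 -0.0138  0.0444]
```

apply_moves:
  plan:
    - [[0,-0.001,-0.003,-0.003,-0.014,0.01,1],[0,-0.001,-0.003,-0.003,-0.014,0.02,1],[0,-0.001,-0.003,-0.003,-0.014,0.03,1],[0,-0.001,-0.003,-0.003,-0.014,0.044,1],[0,-0.001,-0.003,-0.003,-0.014,0.044,1],[0,-0.001,-0.003,-0.003,-0.014,0.044,1],[0,-0.001,-0.003,-0.003,-0.014,0.044,1],[0,-0.001,-0.003,-0.003,-0.014,0.044,1]]

```text
clock: 9.13
tcp_pos: [0.4994, 0.2494, 0.1162]
orientation: [3.114, 0.415, -0.005]
contact_force: [-1.1, -0.1, -1.1]
grip_width: 0.0188
```

```bash
python3 -c "
from h import *
go((.5008,.2492,.100),15.1)"
```

```text
t 9.13 tcp [0.4994 0.2494 0.1162] toolx yaw 15.17 F [-1.1 -0.1 -1.1] w 0.0188 j [-0.22  0.47 -0.45  1.91  0.27  0.82 -2.12]
turn [-0.      0.0009  0.0004] shift [0.0034 0.0013 0.0405]
```

apply_moves:
  plan:
    - [[0,0.001,0,0.003,0.001,0.01,1],[0,0.001,0,0.003,0.001,0.015,1],[0,0.001,0,0.003,0.001,0.02,1],[0,0.001,0,0.003,0.001,0.025,1],[0,0.001,0,0.003,0.001,0.03,1],[0,0.001,0,0.003,0.001,0.03,1],[0,0.001,0,0.003,0.001,0.03,1]]

```text
clock: 9.72
tcp_pos: [0.5002, 0.2491, 0.1038]
orientation: [3.114, 0.415, -0.001]
contact_force: [-0.7, 0.1, -1.0]
grip_width: 0.0188
```

```bash
python3 -c "
from h import *
go((.5008,.2492,.096),15.1);o=r.get_obs();print(o['moment'].round(2))"
```

```text
t 9.72 tcp [0.5002 0.2491 0.1038] toolx yaw 15.17 F [-0.7  0.1 -1. ] w 0.0188 j [-0.23  0.48 -0.44  1.92  0.28  0.8  -2.13]
turn [0.0001 0.0002 0.0004] shift [0.0017 0.0001 0.0195]
[-0.13  0.23 -0.03]
```

No contact with the face in the bevel, so I continue.

apply_moves:
  plan:
    - [[0,0,0,0,0,0.005,1],[0,0,0,0,0,0.01,1],[0,0,0,0,0,0.015,1],[0,0,0,0,0,0.02,1],[0,0,0,0,0,0.025,1],[0,0,0,0,0,0.025,1]]

```text
clock: 10.22
tcp_pos: [0.5001, 0.249, 0.0935]
orientation: [3.114, 0.415, -0.001]
contact_force: [-2.0, -0.6, -2.7]
grip_width: 0.0193
```

apply_moves:
  plan:
    - [[0,0,0,0,0,0.006,1],[0,0,0,0,0,0.012,1],[0,0,0,0,0,0.018,1],[0,0,0,0,0,0.024,1],[0,0,0,0,0,0.03,1],[0,0,0,0,0,0.03,1],[0,0,0,0,0,0.03,1],[0,0,0,0,0,0.03,1],[0,0,0,0,0,0.03,1]]

```text
clock: 10.97
tcp_pos: [0.5, 0.2492, 0.0843]
orientation: [3.113, 0.415, 0.0]
contact_force: [-10.8, -6.3, 23.4]
grip_width: 0.0191
```

```bash
python3 -c "
from h import *
go((.5008,.2492,.0845),15.1)
g=r.grab_frame('scene')
cv2.imwrite('pics/s7.png',cv2.resize(g['pixels'][175:260,315:400],None,fx=7,fy=7,interpolation=cv2.INTER_CUBIC))"
```

```text
t 10.97 tcp [0.5    0.2492 0.0843] toolx yaw 15.18 F [-10.8  -6.3  23.4] w 0.0191 j [-0.24  0.51 -0.43  1.93  0.3   0.76 -2.14]
turn [0.0005 0.     0.0005] shift [ 0.0019  0.0004 -0.0006]
```

View pics/s7.png

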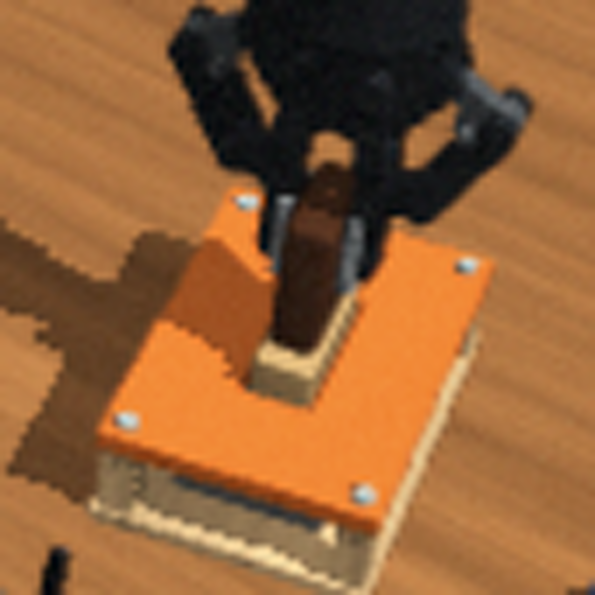

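The foot is seated in the window with the stamp upright (crop about 300,370). The face is at about z = 22 mm and the push is about 23 N, against a 9 N spring, so the bed is at its stop. I hand in.

```bash
python3 -c "
from h import *
print(r.hand_in()); go((.5008,.2492,.0845),15.1)"
```

```text
the job is handed in; nothing more can be done
None
the job is handed in; nothing more can be done
```

I picked up the stamp across its 20 mm sides and pressed it down on the largest ink pad. Then I passed its foot through the jig window without snagging, pressed the bed down and handed in while still gripping and pressing. It took about 11 s of the 51 s; `hand_in` gives no verdict.

| Check | Ink pad | Jig bed |
|---|---|---|
| Height of the stamp's face (from the tool height) | about 28 mm, the pad's stop | about 22 mm, the bed's stop |
| Downward push | 17 N, after a 42 N peak | 23 N |
| Last picture | pad sunk to about the rim, foot centred | foot in the window, stamp upright |

- **Joints:** I could not read the pad and bed positions directly. That both were fully pressed rests on those heights and on pushes well above the 9 N spring.
- **Final pose:** the tool heading is 15.2°, against about 15.1° measured for the jig. The fingers are 19 mm apart on the grip, and there is a sideways load of about 12 N from the window.
- **Disagreement:** the two cameras differed by about 5 mm on positions. I set the window alignment from the stamp and window seen in the same view.
- **Bystanders:** I saw none moved in the views I took, but I did not measure them again at the end.

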